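# Pack the phone-repair kit tray

### The arm

A 7-joint arm with a two-finger parallel gripper is mounted at the origin on the work surface. World frame = base frame: x ahead of the robot, y to its left, z up, the work surface at z = 0. Lengths are in m, angles in rad, forces in N, time in s.
With the tool pointing down it reaches from about 0.425 to 0.875 m from the base axis. Payload 4.7 kg.
Tool frame: the origin (TCP) lies midway between the tips of the shut fingers; the grasp point (between the pads) lies 19 mm behind it; z points along the fingers, y is the line along which they close (so a half turn about z gives the same grasp; the last joint's range is limited). The gripper opens to 87 mm and grips with 3 to 60 N. Pads are 19 mm wide; open, the fingers measure 117 mm over their backs; the gripper's body (75 mm by 190 mm) begins 51 mm behind the grasp point.
Start: joints at [1.221, 0.321, -0.07, 1.45, 0.023, 1.371, -0.057], TCP at [0.231, -0.607, 0.223] pointing down, gripper open.
Joint ranges: [-2.86, 2.86], [-0.3, 2.09], [-1.38, 1.24], [0.06, 2.45], [-1.56, 4.7], [0.09, 2.05], [-2.69, 2.69]. Speed limits (rad/s): [2.57, 2.57, 3.14, 3.14, 3.14, 3.14, 3.14].

### API

Orientations are given as a rotation vector (axis times angle).
In Python, from bench import ctrl gives the robot as it stands. The module is installed in compiled form; this text tells all that it offers.
- The arm moves only by the shell command python3 -m handwheel 'ROWS' [FORCE]. ROWS is JSON, a list of rows, each a list of 7 numbers: the finger opening in m, from 0 to 0.087, then the shift along the tool's x, y, z in m, then the turn, a rotation vector about the tool's x, y, z in degrees. A call has 1 to 12 rows; each row shifts and turns the commanded pose from where the row before left it, along the tool's axes as they then stand; what a row does not reach is not made up. A row lasts 1/8 s, in which the tool goes at most 62.5 mm and 10.7 degrees, less where a joint would pass 70% of its speed; a pose out of reach is approached as far as the arm can. A call is refused whole if a number of a shift passes 0.0625 or a number of a turn 10.7, either way. A call with a gripper value outside its range is refused whole. The fingers move at their own pace and stop on an object; FORCE is the grip in N (left out, the last holds). Time passes only in rows, so rows that do not move let the fingers close. It gives the time, the measured TCP pose, the force, the opening and the grip force at its end, in the units of the state.
- ctrl.get_state(): the state, without advancing time (a new reading comes with each control period).
- ctrl.get_image(name): name is "side" or "top"; returns (picture, depth): 384x512x3 uint8, blue, green, red; 384x512 float32, m along the optical axis (not along the pixel's ray), 0 where there is no reading.
- ctrl.camera_info(name): a dict with "intrinsics" (3x3 intrinsics, pixels), "R" (3x3) and "t" (3): a world point X has camera coordinates R X + t. Camera axes: x right, y down, z forward; pixel columns grow to the right and rows downward; lengths in m; the calibration is good to about 2 mm. A picture is of the moment at which its call begins. camera_info takes no time and is no camera call.
- ctrl.close_job(): hands the job in; it is judged then, once.
The state is a dict: "time": time; "joint_positions": joint angles; "qd": joint speeds; "joint_torque": joint torques, N m; "position": TCP position; "tool_rot": TCP orientation; "ft_force": force on the tool from outside, world axes, zero at the start; "torque": the same for the moment, N m; "grip_width": opening from 0.0 (shut) to 1.0 (fully open); "grip_force": force on a finger pad.
Only numpy, scipy, OpenCV 4.12 (cv2) and the standard library are available. Lean on these libraries where they do the work, as an engineer would, in place of code of your own. Each camera call takes 0.05 s, during which the arm holds its last target. There are 200 camera calls.

### The job

Pack the small repair kit: lay the stubby screwdriver in the long pocket of the tray, and stand the smaller flux pot in the small round pocket, the smaller charger in the square pocket with its pins up and the suction lifter in the large round pocket with its grip up, each resting flat on its pocket's floor. Leave the larger pot and the larger charger standing where they are.

Things in the scene. Friction and masses are not known exactly. Their poses are not given: they have to be found in the camera images.
- driver: Stubby bit-holder screwdriver lying flat, 96 mm long in all. Origin: underside, midway along its length; x points to the tip, z up. Black handle 56 long x 20 wide x 20 high mm, flat sides, centred 20 mm behind the origin (x from -48 to +8 mm), steel shaft 12 mm thick from x = +8 to +48 mm with its axis 10 mm up. About 40 g, balancing 12 mm behind the origin.
- pot: The smaller of two round flux pots: aluminium with a black lid, closed, 30 mm diameter, 34 mm high, straight sides. Origin: centre of its underside, z up. About 40 g.
- charger: The smaller of two wall chargers: white square block 38 x 38 x 30 mm high, two brass pins on its top reaching 18 mm higher (48 mm above the underside). Origin: centre of its underside, x and y square to its sides, z up. About 50 g.
- lifter: Suction lifter for phone screens: black rubber disc 44 mm diameter and 10 mm high below (it does not stick), a 16 mm thick stem, and on top a grey grip bar 46 mm long (along its x) x 14 mm wide (along its y), from 24 to 40 mm above the underside. Origin: centre of the underside, z up. About 50 g.
- big_pot: The larger flux pot, which does not belong to the kit: same look, 46 mm diameter, 34 mm high. Origin: centre of its underside. Stays where it is.
- big_charger: The larger wall charger, which does not belong to the kit: same look, 56 x 56 x 30 mm high, pins to 48 mm. Origin: centre of its underside. Stays where it is.
- ins_driver: Light grey plate fixed in the white tray, 124 x 84 x 14 mm, with one long 112 mm (along x) x 36 mm rectangular pocket in its middle, 7 mm deep, dark floor. Origin: centre of the plate's underside, 4 mm above the table, below the pocket's centre; x along the 124 mm side, z up. Pocket floor 11 mm, plate top and tray rim 18 mm above the table. For the screwdriver, lying either way round.
- ins_pot: Light grey plate fixed in the white tray, 124 x 84 x 14 mm, with one small round, 46 mm diameter, pocket in its middle, 7 mm deep, dark floor. Origin: centre of the plate's underside, 4 mm above the table, below the pocket's centre; x along the 124 mm side, z up. Pocket floor 11 mm, plate top and tray rim 18 mm above the table. For the smaller pot.
- ins_charger: Light grey plate fixed in the white tray, 124 x 84 x 14 mm, with one square 54 x 54 mm pocket in its middle, 7 mm deep, dark floor. Origin: centre of the plate's underside, 4 mm above the table, below the pocket's centre; x along the 124 mm side, z up. Pocket floor 11 mm, plate top and tray rim 18 mm above the table. For the smaller charger.
- ins_lifter: Light grey plate fixed in the white tray, 124 x 84 x 14 mm, with one large round, 60 mm diameter, pocket in its middle, 7 mm deep, dark floor. Origin: centre of the plate's underside, 4 mm above the table, below the pocket's centre; x along the 124 mm side, z up. Pocket floor 11 mm, plate top and tray rim 18 mm above the table. For the suction lifter.
There are look-alikes about, which are no part of the job. Of the things shaped like the driver, the black one is meant.

How it is judged:
By the outcome, as a careful person would: the job done as asked, in the order asked, and still so for the second after the job is handed in, with the robot touching nothing.
It also fails if it takes over 106 s, if anything falls off the work surface, if the arm or the gripper's body presses on something with over 40 N, if the wrist force passes 120 N, or if a joint passes its speed limit or range.

## Working session

There is one attempt and no reset: what is moved stays moved. The work goes in short steps, Python scripts to look and compute and a shell command to move; the robot and the scene stay as the last step left them, time stands still between calls to the robot, and variables do not carry over. Pictures are saved under pics/ and viewed, at most 14 in all, crops included, and the job is handed in when it is done.

```bash
mkdir -p pics; python3 - <<'E'
from bench import ctrl
import cv2,numpy as np
for n in("top","side"):
    im,d=ctrl.get_image(n); np.savez(f"{n}0.npz",im=im,d=d)
    i=ctrl.camera_info(n); print(n,np.round(i["intrinsics"],1).tolist(),np.round(i["R"],3).tolist(),np.round(i["t"],3).tolist())
    cv2.imwrite(f"pics/{n}0.png",cv2.resize(im,(800,600),interpolation=cv2.INTER_CUBIC))
s=ctrl.get_state();print(s)
E
```

```text
top [[398.4, 0.0, 247.6], [0.0, 398.4, 194.2], [0.0, 0.0, 1.0]] [[-0.023, -1.0, 0.01], [-0.987, 0.021, -0.157], [0.157, -0.014, -0.988]] [-0.031, 0.537, 0.957]
side [[382.3, 0.0, 251.8], [0.0, 382.3, 194.2], [0.0, 0.0, 1.0]] [[-0.9, -0.437, -0.018], [-0.331, 0.707, -0.626], [0.286, -0.557, -0.78]] [0.496, 0.217, 0.974]
{'time': 0.1, 'joint_positions': array([ 1.22110639,  0.32173397, -0.0700389 ,  1.45154924,  0.02258212,
        1.37081794, -0.05692669]), 'qd': array([ 1.09240962e-03, -2.86694730e-04, -1.55045685e-05, -4.11254062e-03,
       -1.19062847e-03, -4.89491106e-05, -7.40642532e-04]), 'joint_torque': array([ 3.62152678e-04, -4.92571843e+01, -4.05646591e-01, -3.13397813e+01,
       -6.43079868e-02,  3.95189342e-02,  1.02325166e-04]), 'position': array([ 0.2310376 , -0.60701832,  0.2215821 ]), 'tool_rot': array([-3.08812998e+00, -5.67919958e-01,  6.29663660e-04]), 'ft_force': array([-1.26714812,  0.27298022,  0.10158638]), 'torque': array([0.02929128, 0.04393364, 0.00285574]), 'grip_force': 0.0, 'grip_width': 1.0028802373815413}
```

View pics/top0.png

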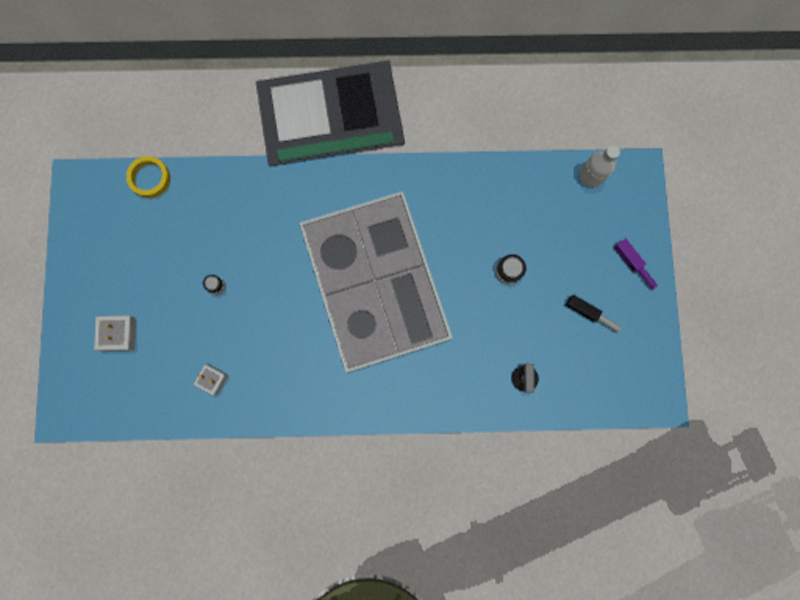

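View pics/side0.png

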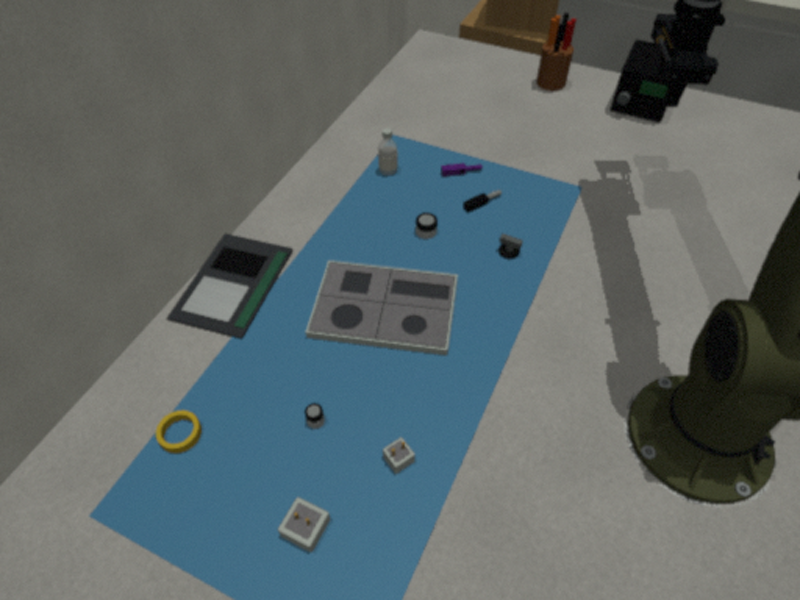

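The top view (800x600) shows the tray at about (375,282). The black driver is at (592,313), the lifter at (525,378), the small pot at (213,284) and the small charger at (210,379). The big pot (511,268), the big charger (114,333), the purple driver and the ring all stay put. Next I measure with enlarged crops.

```bash
cat > h.py <<'E'
import numpy as np,cv2
from bench import ctrl
def cam(n):
    i=ctrl.camera_info(n);return np.array(i["intrinsics"]),np.array(i["R"]),np.array(i["t"])
def cloud(n,d):
    K,R,t=cam(n);v,u=np.mgrid[:d.shape[0],:d.shape[1]]
    P=np.stack([(u-K[0,2])/K[0,0]*d,(v-K[1,2])/K[1,1]*d,d],-1)
    return (P-t)@R
def px2w(n,u,v,z):   # pixel (native) at height z -> world
    K,R,t=cam(n);r=R.T@np.linalg.inv(K)@np.array([u,v,1.]);c=-R.T@t
    return c+r*(z-c[2])/r[2]
def w2px(n,X):
    K,R,t=cam(n);p=K@(R@np.array(X)+t);return p[:2]/p[2]
E
python3 - <<'E'
from h import *
z=np.load("top0.npz");im=z["im"];d=z["d"];W=cloud("top",d)
def crop(u,v,h,w,s): return cv2.resize(im[v:v+h,u:u+w],None,fx=s,fy=s,interpolation=cv2.INTER_CUBIC)
# native boxes (u,v,size 40)
B={"driver":(358,180),"lifter":(316,222),"pot":(116,162),"charger":(114,223)}
cv2.imwrite("pics/objs.png",np.vstack([np.hstack([crop(*B[a],40,44,7) for a in p]) for p in(("driver","lifter"),("pot","charger"))]))
cv2.imwrite("pics/tray.png",crop(187,120,120,106,5))
hsv=cv2.cvtColor(im,cv2.COLOR_BGR2HSV)
blue=(abs(hsv[...,0].astype(int)-102)<12)&(hsv[...,1]>80)
mat=W[150:160,300:310,2];print("mat z",mat.mean(),mat.std())
for k,(u,v) in B.items():
    w=W[v:v+40,u:u+44].reshape(-1,3);m=~blue[v:v+40,u:u+44].ravel()
    for lo in(0.006,.02,.03):
        q=w[w[:,2]>lo]
        if len(q)<4: continue
        r=cv2.minAreaRect((q[:,:2]*1000).astype(np.float32))
        print(k,lo,len(q),"mean",np.round(q.mean(0)*1000,1),"rect",np.round(r[0],1),np.round(r[1],1),round(r[2],1),"zmax",q[:,2].max().round(3))
E
```

```text
mat z 0.011650960412252189 0.10235106438178217
driver 0.006 286 mean [ 518.6 -373.5   28.5] rect [ 481.1 -230.6] [ 89.8 442.9] 15.3 zmax 1.03
driver 0.02 123 mean [ 522.5 -359.3   46.1] rect [ 470.5 -214.8] [ 76.  407.1] 15.5 zmax 1.03
lifter 0.006 270 mean [ 412.5 -253.3   58.2] rect [ 407.9 -179.4] [ 72.4 305.2] 5.4 zmax 1.03
lifter 0.02 141 mean [ 410.3 -248.3  102. ] rect [ 407.6 -150.6] [ 45.3 245.9] 2.6 zmax 1.03
lifter 0.03 134 mean [ 410.4 -247.8  105.9] rect [ 407.6 -150.6] [ 45.3 245.9] 2.6 zmax 1.03
pot 0.006 155 mean [565.6 225.8  81.6] rect [489.5 122.5] [372.7  54.2] 48.8 zmax 1.03
pot 0.02 130 mean [564.  224.2  94.9] rect [488.2 108.7] [349.4  28.5] 56.4 zmax 1.03
pot 0.03 117 mean [563.1 223.2 102.6] rect [488.2 108.7] [349.4  28.5] 56.4 zmax 1.03
charger 0.006 281 mean [419.5 231.4  68.2] rect [390.  130.9] [315.8  53.2] 76.7 zmax 1.03
charger 0.02 255 mean [419.7 231.4  73.9] rect [392.7 120.6] [296.9  42.6] 76.8 zmax 1.03
charger 0.03 149 mean [418.8 224.3 106.4] rect [392.7 119.9] [295.8  40.6] 77.1 zmax 1.03
```

View pics/objs.png

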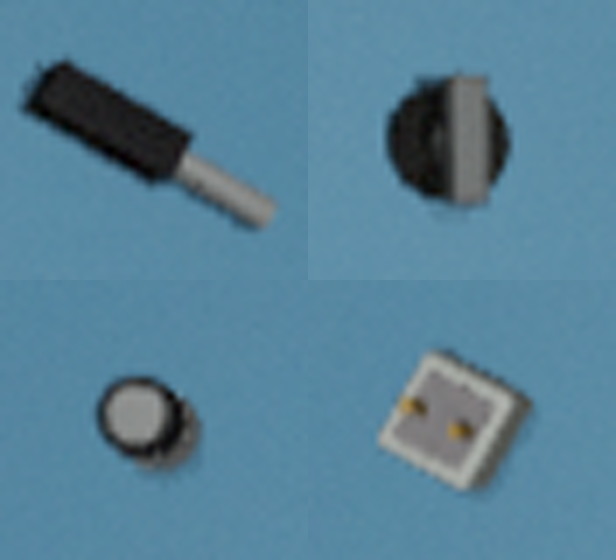

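View pics/tray.png

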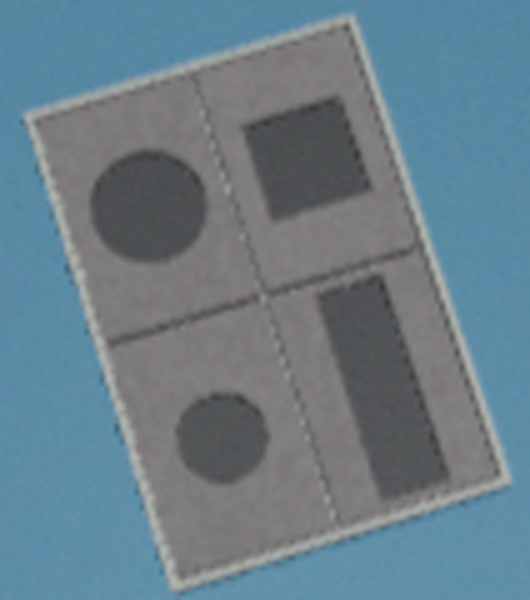

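The crops show the driver's butt at (44,84) and tip at (268,219), and the lifter bar centred at (469,140), vertical. The pot lid centre is about (138,416), and the charger top corners are about (437,350), (517,400), (468,490) and (381,438). In the tray picture the corners are (25,115), (352,15), (510,482) and (177,590), with pockets at (149,206), (307,158), (222,438) and (383,387). Now I convert these to positions.

```bash
cat >> h.py <<'E'
from scipy.spatial.transform import Rotation as Ro
def go(x,y,yaw,z=None,half=True):
    """yaw: world direction (deg) wanted for tool y axis (mod 180). Prints turn about tool z (apply first), then shift in the turned tool frame."""
    s=ctrl.get_state();R=Ro.from_rotvec(s["tool_rot"]).as_matrix();p=s["position"]
    cur=np.degrees(np.arctan2(R[1,1],R[0,1]));rad=np.degrees(np.arctan2(y,x))
    if half:
        yaw=rad+((yaw-rad+90)%180-90)   # within 90 deg of radial
    dw=(yaw-cur+180)%360-180
    R2=R@Ro.from_euler('z',-dw,degrees=True).as_matrix()
    tgt=np.array([x,y,p[2] if z is None else z])
    print("pos",p.round(4),"tilt",np.degrees(np.arccos(-R[2,2])).round(2),"yaw",cur.round(1),"->",round(yaw,1),"turn z deg",round(-dw,2),"then shift",(R2.T@(tgt-p)).round(4),"(before turn:",(R.T@(tgt-p)).round(4),") q7",s["joint_positions"][6].round(2),"t",s["time"])
E
python3 - <<'E'
from h import *
z=np.load("top0.npz");im=z["im"];d=z["d"];W=cloud("top",d)
f=lambda o,p,s,zz:px2w("top",o[0]+(p[0]+.5)/s-.5,o[1]+(p[1]+.5)/s-.5,zz)[:2]*1000
def ang(a,b): v=np.subtract(b,a);return np.degrees(np.arctan2(v[1],v[0])).round(1),np.hypot(*v).round(1)
D=(358,180);b=f(D,(44,84),7,.018);t=f(D,(268,219),7,.01);hf=f(D,(172,161),7,.02)
print("driver butt",b,"tip",t,"mid",(b+t)/2,ang(b,t),"handlefront",hf,ang(b,hf))
L=(316,222);print("lifter bar",f(L,(161,140),7,.04),"disc",f(L,(141,138),7,.008),"bar ends",ang(f(L,(162,77),7,.04),f(L,(160,204),7,.04)))
print("pot",f((116,162),(138,135.5),7,.034))
c=[f((114,223),(p[0]-308,p[1]-280),7,.03) for p in((437,350),(517,400),(468,490),(381,438))]
print("charger",np.mean(c,0),[ang(c[i],c[(i+1)%4]) for i in range(4)],"pins",f((114,223),(436-308,418-280),7,.046))
T=(187,120);k=[f(T,p,5,.018) for p in((25,115),(352,15),(510,482),(177,590))]
C=np.mean(k,0);print("tray",C,[ang(k[i],k[(i+1)%4]) for i in range(4)])
l=(np.subtract(k[0],k[3])+np.subtract(k[1],k[2]));l/=np.hypot(*l);w=np.array([-l[1],l[0]]) # l:up, w:left
for n,p,a,bb in(("lifter",(149,206),1,1),("charger",(307,158),1,-1),("pot",(222,438),-1,1),("driver",(383,387),-1,-1)):
    print("pocket",n,f(T,p,5,.015),"model",C+a*62*l+bb*42*w)
B={"driver":(358,180),"lifter":(316,222),"pot":(116,162),"charger":(114,223)}
for kk,(u,v) in B.items():
    q=W[v:v+40,u:u+44][d[v:v+40,u:u+44]>0]*1000
    for lo in(8,25):
        h=q[q[:,2]>lo]
        if len(h)>5:
            r=cv2.minAreaRect(h[:,:2].astype(np.float32));print(kk,lo,len(h),"med",np.median(h,0).round(1),"rect",np.round(r[0],1),np.round(r[1],1),round(r[2],1))
E
```

```text
driver butt [ 540.79447276 -342.92604875] tip [ 489.85755295 -424.87922125] mid [ 515.32601286 -383.902635  ] (np.float64(-121.9), np.float64(96.5)) handlefront [ 510.89821436 -387.40804537] (np.float64(-123.9), np.float64(53.6))
lifter bar [ 413.33743078 -264.72409092] disc [ 415.31955719 -265.0778886 ] bar ends (np.float64(175.7), np.float64(44.7))
pot [577.82845881 241.73045138]
charger [422.82296036 242.74104602] [(np.float64(-122.6), np.float64(34.1)), (np.float64(151.9), np.float64(35.5)), (np.float64(58.7), np.float64(36.5)), (np.float64(-31.9), np.float64(36.2))] pins [422.7145311  243.54961575]
tray [581.09589025 -23.0578371 ] [(np.float64(-73.5), np.float64(180.4)), (np.float64(-163.5), np.float64(260.7)), (np.float64(106.7), np.float64(178.0)), (np.float64(17.0), np.float64(261.2))]
pocket lifter [630.7827017   36.80683405] model [628.33648176  35.04832879]
pocket charger [654.96225331 -46.31640327] model [652.57901119 -45.37741191]
pocket pot [507.88509687   0.66661949] model [509.6127693   -0.73826229]
pocket driver [532.58559435 -82.70701012] model [533.85529874 -81.16400298]
driver 8 270 med [ 520.1 -374.2   19.4] rect [ 515.9 -383.6] [95.3 20.6] 57.9
lifter 8 239 med [ 413.  -260.    31.4] rect [ 416.8 -257.9] [56.5 41.5] 56.1
lifter 25 129 med [ 412.3 -263.3   40.1] rect [ 412.5 -264.4] [14.4 44.6] 86.4
pot 8 140 med [575.  239.5  33.9] rect [576.5 241.7] [28.6 28.6] 84.2
pot 25 116 med [577.1 241.3  34.3] rect [576.6 241.9] [28.  28.4] 84.2
charger 8 265 med [421.5 242.4  30.1] rect [421.7 244.3] [37.6 38. ] 61.2
charger 25 235 med [421.6 243.8  30.4] rect [421.7 244.4] [37.4 37.9] 61.1
```

```bash
python3 -c "
from h import *
go(.522,-.3736,-32,.12)"
```

```text
pos [ 0.231  -0.607   0.2216] tilt 0.1 yaw -69.2 -> -32.0 turn z deg -37.16 then shift [0.352  0.1232 0.1017] (before turn: [ 0.355  -0.1145  0.1017] ) q7 -0.06 t 0.1
```

```bash
python3 -m handwheel '[[0.06,0.0507,-0.01636,0.0145,0,0,0],[0.06,0.0507,-0.01636,0.0145,0,0,0],[0.06,0.0507,-0.01636,0.0145,0,0,0],[0.06,0.0507,-0.01636,0.0145,0,0,0],[0.06,0.0507,-0.01636,0.0145,0,0,0],[0.06,0.0507,-0.01636,0.0145,0,0,0],[0.06,0.0507,-0.01636,0.0145,0,0,0],[0.06,0,0,0,0,0,-9.29],[0.06,0,0,0,0,0,-9.29],[0.06,0,0,0,0,0,-9.29],[0.06,0,0,0,0,0,-9.29],[0.06,0,0,0,0,0,0]]' 20; python3 -c "
from h import *
go(.522,-.3736,-32,.007)"
```

```text
time: 1.6
position: [0.5218, -0.3741, 0.1205]
tool_rot: [-2.748, -1.52, 0.0]
ft_force: [0.7, 0.3, -0.6]
grip_width: 0.687
grip_force: 0.0
pos [ 0.5218 -0.3741  0.1205] tilt 0.06 yaw -32.1 -> -32.0 turn z deg -0.1 then shift [ 0.0004 -0.      0.1135] (before turn: [ 0.0004 -0.      0.1135] ) q7 -0.08 t 1.6
```

```bash
python3 -m handwheel '[[0.06,0,0,0.04,0,0,0],[0.06,0,0,0.04,0,0,0],[0.06,0,0,0.025,0,0,0],[0.06,0,0,0.0085,0,0,0],[0.06,0,0,0,0,0,0],[0.01,0,0,0,0,0,0],[0.01,0,0,0,0,0,0],[0.01,0,0,0,0,0,0],[0.01,0,0,0,0,0,0],[0.01,0,0,0,0,0,0],[0.01,0,0,0,0,0,0]]' 25; python3 -m handwheel '[[0.01,0,0,-0.02,0,0,0],[0.01,0,0,-0.04,0,0,0],[0.01,0,0,0,0,0,0]]'; python3 -c "
from h import *
go(.5445,-.0785,-73,.08)"
```

```text
time: 2.98
position: [0.5223, -0.3743, 0.0077]
tool_rot: [2.747, 1.523, 0.0]
ft_force: [-0.2, 0.1, 0.9]
grip_width: 0.23
grip_force: 25.0
time: 3.35
position: [0.5251, -0.3758, 0.0728]
tool_rot: [2.741, 1.52, 0.006]
ft_force: [-0.2, 0.1, -0.1]
grip_width: 0.228
grip_force: 25.0
pos [ 0.5251 -0.3758  0.0728] tilt 0.48 yaw -32.0 -> -73.0 turn z deg 41.01 then shift [ 0.1055 -0.2786 -0.0086] (before turn: [ 0.2625 -0.141  -0.0086] ) q7 -0.1 t 3.35
```

```bash
python3 -m handwheel '[[0.01,0.043,-0.0235,-0.0015,0,0,0],[0.01,0.043,-0.0235,-0.0015,0,0,0],[0.01,0.043,-0.0235,-0.0015,0,0,0],[0.01,0.043,-0.0235,-0.0015,0,0,0],[0.01,0.043,-0.0235,-0.0015,0,0,0],[0.01,0.043,-0.0235,-0.0015,0,0,0],[0.01,0,0,0,0,0,10.25],[0.01,0,0,0,0,0,10.25],[0.01,0,0,0,0,0,10.25],[0.01,0,0,0,0,0,10.25],[0.01,0,0,0,0,0,0],[0.01,0,0,0,0,0,0]]'; python3 - <<'E'
from h import *
go(.5445,-.0785,-73,.0195)
im,d=ctrl.get_image("side")
cv2.imwrite("pics/d1.png",cv2.resize(im[110:260,180:380],(800,600),interpolation=cv2.INTER_CUBIC))
E
```

```text
time: 4.85
position: [0.5392, -0.0806, 0.0766]
tool_rot: [3.106, 0.469, -0.0]
ft_force: [-0.5, 0.1, -0.5]
grip_width: 0.226
grip_force: 25.0
pos [ 0.5392 -0.0806  0.0766] tilt 0.01 yaw -72.8 -> -73.0 turn z deg 0.18 then shift [ 0.0057 -0.0004  0.0571] (before turn: [ 0.0057 -0.0004  0.0571] ) q7 -1.26 t 4.85
```

View pics/d1.png

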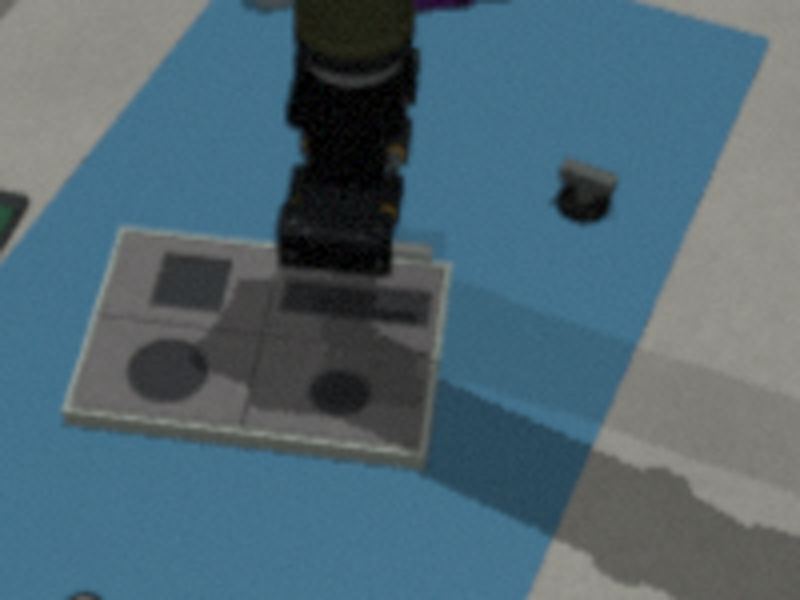

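The shaft sticks out towards the lower right, at (400,250), parallel to the long pocket. Lowering and releasing.

```bash
python3 -m handwheel '[[0.01,0.0057,0,0.025,0,0,0],[0.01,0,0,0.02,0,0,0],[0.01,0,0,0.0116,0,0,0],[0.01,0,0,0,0,0,0],[0.01,0,0,0,0,0,0]]'; python3 -m handwheel '[[0.04,0,0,0,0,0,0],[0.04,0,0,0,0,0,0],[0.04,0,0,0,0,0,0],[0.04,0,0,-0.03,0,0,0],[0.06,0,0,-0.05,0,0,0],[0.06,0,0,0,0,0,0]]'; python3 - <<'E'
from h import *
go(.577,.2418,45,.08)
E
```

```text
time: 5.52
position: [0.5451, -0.0791, 0.0204]
tool_rot: [3.107, 0.465, 0.001]
ft_force: [1.0, 0.0, -0.0]
grip_width: 0.225
grip_force: 25.0
time: 6.28
position: [0.5481, -0.0793, 0.1043]
tool_rot: [3.104, 0.464, 0.013]
ft_force: [0.4, -0.1, 0.3]
grip_width: 0.606
grip_force: 0.0
pos [ 0.5481 -0.0793  0.1043] tilt 0.49 yaw -73.0 -> 45.0 turn z deg -117.99 then shift [0.2068 0.2473 0.024 ] (before turn: [ 0.1213 -0.2987  0.024 ] ) q7 -1.26 t 6.275
```

```bash
python3 -m handwheel '[[0.06,0.02,-0.0498,0.003,0,0,0],[0.06,0.02,-0.0498,0.003,0,0,0],[0.06,0.02,-0.0498,0.003,0,0,0],[0.06,0.02,-0.0498,0.003,0,0,0],[0.06,0.02,-0.0498,0.003,0,0,0],[0.06,0.02,-0.0498,0.003,0,0,0],[0.06,0,0,0,0,0,-10.6],[0.06,0,0,0,0,0,-10.6],[0.06,0,0,0,0,0,-10.6],[0.06,0,0,0,0,0,-10.6],[0.06,0,0,0,0,0,-10.6],[0.06,0,0,0,0,0,0]]'; python3 - <<'E'
from h import *
im,d=ctrl.get_image("top"); go(.577,.2418,-20,.009)
cv2.imwrite("pics/d2.png",cv2.resize(im[110:250,170:330],(800,600)[:1]+(700*6//7,),interpolation=cv2.INTER_CUBIC))
E
```

```text
time: 7.78
position: [0.5716, 0.2416, 0.0809]
tool_rot: [-2.575, -1.799, 0.002]
ft_force: [0.0, -0.4, 0.0]
grip_width: 0.691
grip_force: 0.0
pos [0.5717 0.2416 0.0811] tilt 0.07 yaw -20.2 -> -20.0 turn z deg -0.2 then shift [0.0021 0.0049 0.0721] (before turn: [0.0021 0.0049 0.0721] ) q7 -1.03 t 7.825
```

View pics/d2.png

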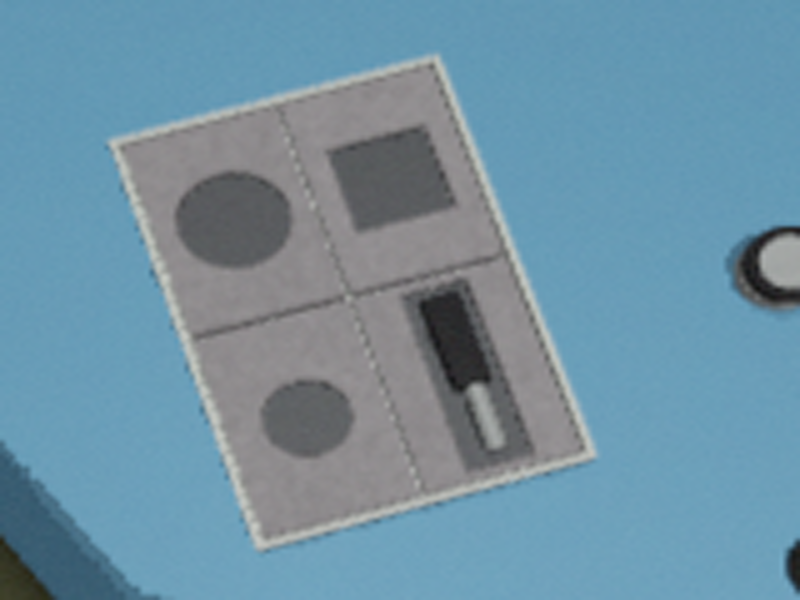

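The driver lies wholly inside the long pocket, at (465,370). Next is the pot.

```bash
python3 -m handwheel '[[0.06,0.002,0.005,0.02,0,0,0],[0.06,0,0,0.03,0,0,0],[0.06,0,0,0.02,0,0,0],[0.06,0,0,0,0,0,0],[0.02,0,0,0,0,0,0],[0.02,0,0,0,0,0,0],[0.02,0,0,0,0,0,0],[0.02,0,0,0,0,0,0],[0.02,0,0,0,0,0,0]]' 15; python3 -m handwheel '[[0.02,0,0,-0.02,0,0,0],[0.02,0,0,-0.04,0,0,0],[0.02,0,0,-0.02,0,0,0],[0.02,0,0,0,0,0,0]]'; python3 -c "
from h import *
go(.5085,0,-20,.08)"
```

```text
time: 8.95
position: [0.5779, 0.2421, 0.0125]
tool_rot: [2.573, 1.802, 0.001]
ft_force: [-1.3, -0.1, 3.1]
grip_width: 0.339
grip_force: 15.0
time: 9.45
position: [0.5787, 0.2426, 0.0941]
tool_rot: [2.572, 1.801, 0.006]
ft_force: [0.8, -0.6, 0.0]
grip_width: 0.337
grip_force: 15.0
pos [0.5787 0.2426 0.0941] tilt 0.22 yaw -20.0 -> -20.0 turn z deg -0.0 then shift [-0.252   0.0169  0.0136] (before turn: [-0.252   0.017   0.0136] ) q7 -1.02 t 9.45
```

```bash
python3 -m handwheel '[[0.02,-0.0504,0.0034,0.002,0,0,0],[0.02,-0.0504,0.0034,0.002,0,0,0],[0.02,-0.0504,0.0034,0.002,0,0,0],[0.02,-0.0504,0.0034,0.002,0,0,0],[0.02,-0.0504,0.0034,0.002,0,0,0],[0.02,0,0,0,0,0,0],[0.02,0,0,0,0,0,0]]'; python3 -c "
from h import *
go(.5085,0,-20,.0245)"
```

```text
time: 10.32
position: [0.5068, -0.0002, 0.0812]
tool_rot: [-2.573, -1.801, 0.001]
ft_force: [0.2, 1.5, -0.7]
grip_width: 0.338
grip_force: 15.0
pos [ 5.068e-01 -2.000e-04  8.120e-02] tilt 0.08 yaw -20.0 -> -20.0 turn z deg -0.01 then shift [0.0007 0.0016 0.0567] (before turn: [0.0007 0.0016 0.0567] ) q7 -0.52 t 10.325
```

```bash
python3 -m handwheel '[[0.02,0.001,0.0015,0.025,0,0,0],[0.02,0,0,0.02,0,0,0],[0.02,0,0,0.0115,0,0,0],[0.02,0,0,0,0,0,0],[0.02,0,0,0,0,0,0]]'; python3 -m handwheel '[[0.05,0,0,0,0,0,0],[0.05,0,0,0,0,0,0],[0.05,0,0,0,0,0,0],[0.05,0,0,-0.03,0,0,0],[0.06,0,0,-0.05,0,0,0],[0.06,0,0,0,0,0,0]]'; python3 - <<'E'
from h import *
go(.4217,.244,-30,.08)
go(.4217,.244,60,.08)
E
```

```text
time: 10.95
position: [0.5096, 0.0004, 0.026]
tool_rot: [2.572, 1.803, 0.001]
ft_force: [0.3, 0.2, -0.3]
grip_width: 0.34
grip_force: 15.0
time: 11.7
position: [0.5123, -0.0001, 0.1094]
tool_rot: [2.569, 1.798, 0.009]
ft_force: [0.1, 0.2, 0.9]
grip_width: 0.667
grip_force: 0.0
pos [ 5.123e-01 -1.000e-04  1.094e-01] tilt 0.46 yaw -20.0 -> -30.0 turn z deg 9.99 then shift [ 0.1661 -0.2007  0.0283] (before turn: [ 0.1983 -0.1688  0.0283] ) q7 -0.5 t 11.7
pos [ 5.123e-01 -1.000e-04  1.094e-01] tilt 0.46 yaw -20.0 -> 60.0 turn z deg -80.01 then shift [0.2007 0.1661 0.0283] (before turn: [ 0.1983 -0.1688  0.0283] ) q7 -0.5 t 11.7
```

```bash
python3 -m handwheel '[[0.07,0.0397,-0.0338,0.004,0,0,0],[0.07,0.0397,-0.0338,0.004,0,0,0],[0.07,0.0397,-0.0338,0.004,0,0,0],[0.07,0.0397,-0.0338,0.004,0,0,0],[0.07,0.0397,-0.0338,0.004,0,0,0],[0.07,0,0,0,0,0,10],[0.07,0,0,0,0,0,0],[0.07,0,0,0,0,0,0]]'; python3 -c "
from h import *
go(.4217,.244,-29.5,.009)"
```

```text
time: 12.7
position: [0.4183, 0.2433, 0.085]
tool_rot: [2.719, 1.573, -0.001]
ft_force: [-0.8, -0.9, 0.4]
grip_width: 0.804
grip_force: 0.0
pos [0.4183 0.2433 0.085 ] tilt 0.04 yaw -29.9 -> -29.5 turn z deg -0.42 then shift [0.0024 0.0027 0.076 ] (before turn: [0.0024 0.0026 0.076 ] ) q7 -1.22 t 12.7
```

```bash
python3 -m handwheel '[[0.07,0.0025,0.0025,0.02,0,0,-0.4],[0.07,0,0,0.03,0,0,0],[0.07,0,0,0.024,0,0,0],[0.07,0,0,0,0,0,0],[0.03,0,0,0,0,0,0],[0.03,0,0,0,0,0,0],[0.03,0,0,0,0,0,0],[0.03,0,0,0,0,0,0],[0.03,0,0,0,0,0,0]]' 20; python3 -m handwheel '[[0.03,0,0,-0.02,0,0,0],[0.03,0,0,-0.04,0,0,0],[0.03,0,0,-0.02,0,0,0],[0.03,0,0,0,0,0,0],[0.03,0,0,0,0,0,0]]'; python3 -c "
from h import *
go(.6535,-.046,17,.10)"
```

```text
time: 13.82
position: [0.422, 0.245, 0.0118]
tool_rot: [2.715, 1.58, 0.001]
ft_force: [-0.3, -0.9, 3.3]
grip_width: 0.436
grip_force: 20.0
time: 14.45
position: [0.4211, 0.2446, 0.091]
tool_rot: [2.715, 1.58, -0.001]
ft_force: [-0.9, 0.5, -0.8]
grip_width: 0.434
grip_force: 20.0
pos [0.4211 0.2446 0.091 ] tilt 0.06 yaw -29.6 -> 17.0 turn z deg -46.6 then shift [-0.3459  0.1373 -0.009 ] (before turn: [-0.1379  0.3456 -0.009 ] ) q7 -1.22 t 14.45
```

```bash
python3 -m handwheel '[[0.03,-0.0197,0.0494,-0.001,0,0,0],[0.03,-0.0197,0.0494,-0.001,0,0,0],[0.03,-0.0197,0.0494,-0.001,0,0,0],[0.03,-0.0197,0.0494,-0.001,0,0,0],[0.03,-0.0197,0.0494,-0.001,0,0,0],[0.03,-0.0197,0.0494,-0.001,0,0,0],[0.03,-0.0197,0.0494,-0.001,0,0,0],[0.03,0,0,0,0,0,-9.32],[0.03,0,0,0,0,0,-9.32],[0.03,0,0,0,0,0,-9.32],[0.03,0,0,0,0,0,-9.32],[0.03,0,0,0,0,0,-9.32]]'; python3 -m handwheel '[[0.03,0,0,0,0,0,0]]'; python3 -c "
from h import *
go(.6535,-.046,17,.024)"
```

```text
time: 15.95
position: [0.653, -0.0454, 0.0964]
tool_rot: [-1.859, -2.529, 0.002]
ft_force: [0.7, -0.4, -1.3]
grip_width: 0.431
grip_force: 20.0
time: 16.08
position: [0.6532, -0.0455, 0.0966]
tool_rot: [-1.869, -2.522, 0.001]
ft_force: [-0.3, -0.2, -1.8]
grip_width: 0.436
grip_force: 20.0
pos [ 0.6532 -0.0455  0.0966] tilt 0.17 yaw 16.9 -> 17.0 turn z deg -0.08 then shift [-0.0007  0.0003  0.0726] (before turn: [-0.0007  0.0003  0.0726] ) q7 0.05 t 16.075
```

```bash
python3 -m handwheel '[[0.03,-0.0005,0,0.03,0,0,0],[0.03,0,0,0.025,0,0,0],[0.03,0,0,0.0165,0,0,0],[0.03,0,0,0,0,0,0],[0.03,0,0,0,0,0,0]]'; python3 -m handwheel '[[0.058,0,0,0,0,0,0],[0.058,0,0,0,0,0,0],[0.058,0,0,0,0,0,0],[0.058,0,0,-0.03,0,0,0],[0.06,0,0,-0.06,0,0,0],[0.06,0,0,0,0,0,0]]'; python3 - <<'E'
from h import *
go(.4127,-.2645,86,.10)
E
```

```text
time: 16.7
position: [0.6548, -0.0459, 0.0277]
tool_rot: [1.869, 2.524, 0.001]
ft_force: [-0.1, -0.3, -0.2]
grip_width: 0.434
grip_force: 20.0
time: 17.45
position: [0.6579, -0.0454, 0.1228]
tool_rot: [1.864, 2.519, 0.008]
ft_force: [-1.1, -0.4, -0.4]
grip_width: 0.687
grip_force: 0.0
pos [ 0.6579 -0.0454  0.1228] tilt 0.57 yaw 17.0 -> -94.0 turn z deg 111.01 then shift [-0.2296  0.2357  0.0205] (before turn: [-0.1377 -0.2988  0.0205] ) q7 0.06 t 17.45
```

```bash
python3 -m handwheel '[[0.07,-0.023,-0.0498,0.002,0,0,0],[0.07,-0.023,-0.0498,0.002,0,0,0],[0.07,-0.023,-0.0498,0.002,0,0,0],[0.07,-0.023,-0.0498,0.002,0,0,0],[0.07,-0.023,-0.0498,0.002,0,0,0],[0.07,-0.023,-0.0498,0.002,0,0,0],[0.07,0,0,0,0,0,10.5],[0.07,0,0,0,0,0,10.5],[0.07,0,0,0,0,0,0],[0.07,0,0,0,0,0,0]]'; python3 - <<'E'
from h import *
go(.4127,-.2645,-4,.022)
im,d=ctrl.get_image("side")
cv2.imwrite("pics/c1.png",cv2.resize(im[110:260,180:380],(800,600),interpolation=cv2.INTER_CUBIC))
E
```

```text
time: 18.7
position: [0.4088, -0.2652, 0.1047]
tool_rot: [-2.293, -2.147, 0.0]
ft_force: [-0.7, 0.3, 0.1]
grip_width: 0.808
grip_force: 0.0
pos [ 0.4088 -0.2652  0.1047] tilt 0.02 yaw -3.8 -> -4.0 turn z deg 0.21 then shift [0.001  0.0038 0.0827] (before turn: [0.0009 0.0038 0.0827] ) q7 0.37 t 18.7
```

View pics/c1.png

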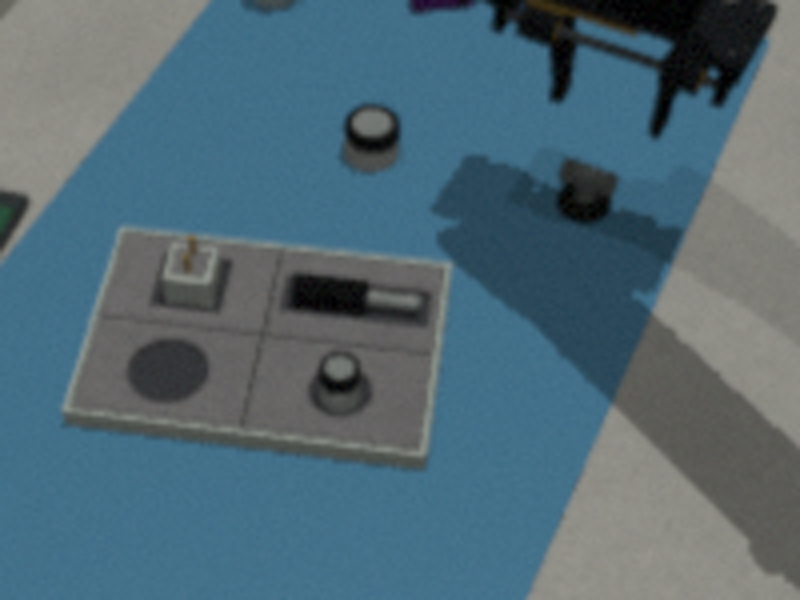

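The charger (190,278), driver (355,297) and pot (340,385) all sit in their pockets. The fingers are over the lifter at (587,185).

```bash
python3 -m handwheel '[[0.07,0.001,0.004,0.03,0,0,0],[0.07,0,0,0.03,0,0,0],[0.07,0,0,0.0235,0,0,0],[0.07,0,0,0,0,0,0],[0.03,0,0,0,0,0,0],[0.03,0,0,0,0,0,0],[0.03,0,0,0,0,0,0],[0.03,0,0,0,0,0,0],[0.03,0,0,0,0,0,0]]' 20; python3 -m handwheel '[[0.03,0,0,-0.02,0,0,0],[0.03,0,0,-0.04,0,0,0],[0.03,0,0,-0.04,0,0,0],[0.03,0,0,0,0,0,0],[0.03,0,0,0,0,0,0]]'; python3 -c "
from h import *
go(.6297,.036,-4,.122)"
```

```text
time: 19.88
position: [0.4135, -0.2652, 0.0222]
tool_rot: [2.297, 2.142, -0.0]
ft_force: [-1.4, 1.1, 5.6]
grip_width: 0.525
grip_force: 20.0
time: 20.5
position: [0.4122, -0.2646, 0.1207]
tool_rot: [-2.297, -2.142, 0.001]
ft_force: [0.4, -0.2, -1.1]
grip_width: 0.528
grip_force: 20.0
pos [ 0.4122 -0.2646  0.1207] tilt 0.07 yaw -4.0 -> -4.0 turn z deg -0.01 then shift [ 0.315   0.196  -0.0015] (before turn: [ 0.315   0.1959 -0.0015] ) q7 0.37 t 20.5
```

```bash
python3 -m handwheel '[[0.03,0.045,0.028,0,0,0,0],[0.03,0.045,0.028,0,0,0,0],[0.03,0.045,0.028,0,0,0,0],[0.03,0.045,0.028,0,0,0,0],[0.03,0.045,0.028,0,0,0,0],[0.03,0.045,0.028,0,0,0,0],[0.03,0.045,0.028,0,0,0,0],[0.03,0,0,0,0,0,0],[0.03,0,0,0,0,0,0]]'; python3 - <<'E'
from h import *
go(.6297,.036,-4,.034)
im,d=ctrl.get_image("side")
cv2.imwrite("pics/l1.png",cv2.resize(im[110:260,180:380],(800,600),interpolation=cv2.INTER_CUBIC))
E
```

```text
time: 21.62
position: [0.6292, 0.0355, 0.1194]
tool_rot: [-2.295, -2.142, 0.004]
ft_force: [0.0, -1.0, -0.5]
grip_width: 0.526
grip_force: 20.0
pos [0.6292 0.0355 0.1194] tilt 0.2 yaw -4.0 -> -4.0 turn z deg 0.05 then shift [0.0006 0.0008 0.0854] (before turn: [0.0006 0.0008 0.0854] ) q7 -0.45 t 21.625
```

View pics/l1.png

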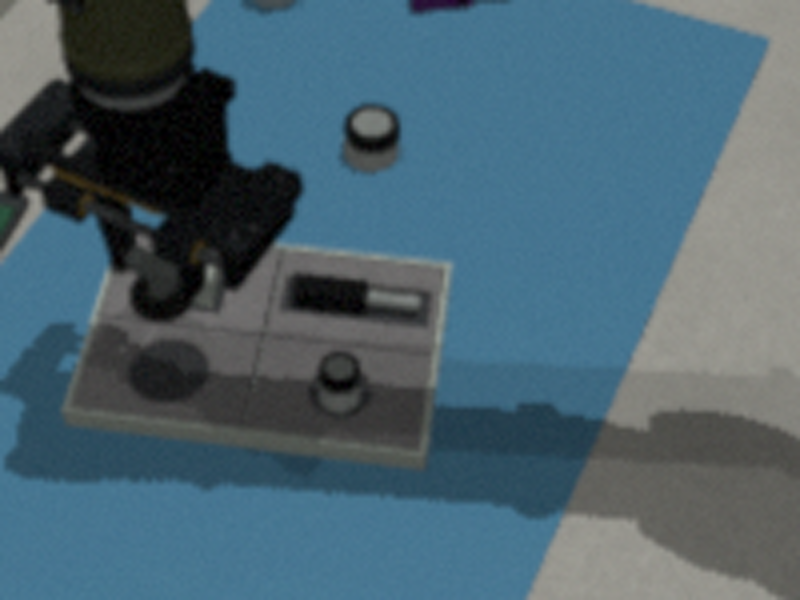

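The lifter hangs at (160,280), and its disc looks rounder than it should, so it may have swung. A closer look will tell.

```bash
python3 - <<'E'
from h import *
im,d=ctrl.get_image("side");np.savez("l2.npz",im=im,d=d)
c=im[155:200,195:255]
c=np.clip(c.astype(float)*1.8,0,255).astype(np.uint8)
cv2.imwrite("pics/l2.png",cv2.resize(c,(800,600),interpolation=cv2.INTER_CUBIC))
print(w2px("side",[.629,.0355,.108]),w2px("side",[.629,.0355,.137]))
E
```

```text
[220.00024774 181.96792485] [219.10885102 174.94189345]
```

View pics/l2.png

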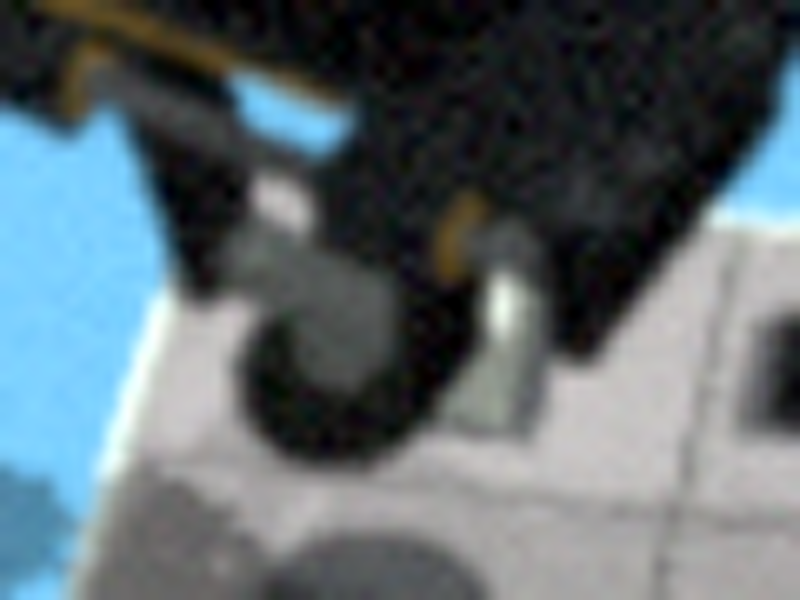

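The disc is at crop (340,380), and an upright lifter should show it at about (333,365), so it is upright after all. Lowering.

```bash
python3 -m handwheel '[[0.03,0.0005,0.0008,0.03,0,0,0],[0.03,0,0,0.03,0,0,0],[0.03,0,0,0.018,0,0,0],[0.03,0,0,0.006,0,0,0],[0.03,0,0,0.001,0,0,0],[0.03,0,0,0,0,0,0],[0.03,0,0,0,0,0,0]]'; python3 -m handwheel '[[0.062,0,0,0,0,0,0],[0.062,0,0,0,0,0,0],[0.062,0,0,0,0,0,0],[0.062,0,0,0,0,0,0],[0.062,0,0,-0.02,0,0,0],[0.062,0,0,-0.04,0,0,0],[0.062,0,0,-0.05,0,0,0],[0.062,0,0,-0.05,0,0,0],[0.062,-0.05,0,-0.02,0,0,0],[0.062,-0.05,0,0,0,0,0],[0.062,-0.05,0,0,0,0,0],[0.062,-0.05,0,0,0,0,0]]'; python3 - <<'E'
from h import *
im,d=ctrl.get_image("side");im2,d2=ctrl.get_image("top")
a=cv2.resize(im[150:240,190:310],(400,300),interpolation=cv2.INTER_CUBIC)
b=cv2.resize(im2[110:245,170:350],(400,300),interpolation=cv2.INTER_CUBIC)
c=cv2.resize(im,(400,300));e=cv2.resize(im2,(400,300))
cv2.imwrite("pics/end.png",np.vstack([np.hstack([a,b]),np.hstack([c,e])]))
E
```

```text
time: 22.6
position: [0.6319, 0.0364, 0.0374]
tool_rot: [2.297, 2.142, 0.002]
ft_force: [-0.3, 0.7, 0.1]
grip_width: 0.526
grip_force: 20.0
time: 24.1
position: [0.6174, -0.1646, 0.2183]
tool_rot: [2.296, 2.142, 0.001]
ft_force: [-0.1, -0.2, 0.2]
grip_width: 0.712
grip_force: 0.0
```

View pics/end.png

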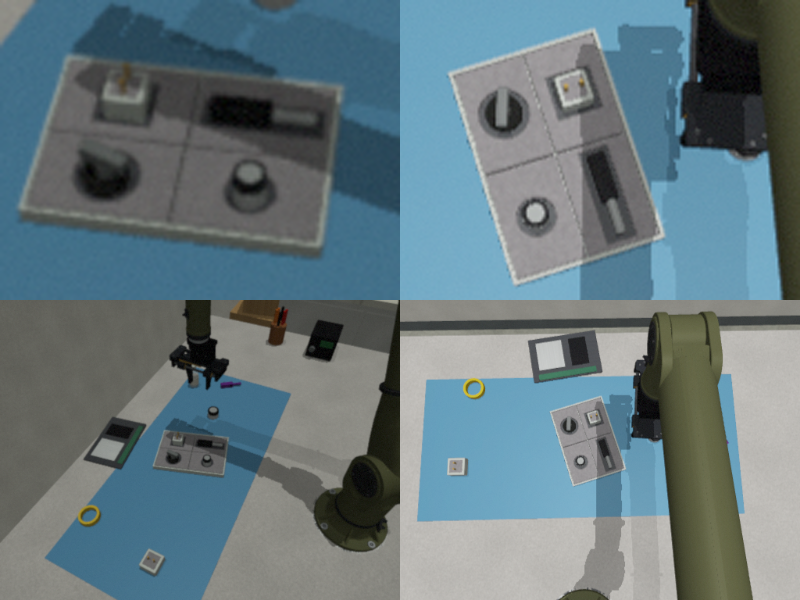

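All four items are in their pockets, and the big pot and big charger have not moved. A depth check for flatness comes first, then I hand in.

```bash
python3 - <<'E'
from h import *
im,d=ctrl.get_image("top");W=cloud("top",d);W[d==0]=9
for n,x,y,r,lo,ex in(("lifter",.63,.036,.03,.045,51),("charger",.653,-.046,.026,.035,41),("pot",.5085,0,.02,.04,45),("driver",.533,-.082,.045,.026,31)):
    m=(np.hypot(W[...,0]-x,W[...,1]-y)<r)&(W[...,2]>lo)&(W[...,2]<.1);q=W[m]
    A=np.c_[q[:,:2]-q[:,:2].mean(0),np.ones(len(q))];s=np.linalg.lstsq(A,q[:,2],rcond=None)[0]
    print(n,len(q),"top med mm",(np.median(q[:,2])*1000).round(1),"expect",ex,"slope deg",np.degrees(s[:2]).round(1),"centre",q[:,:2].mean(0).round(4))
E
```

```text
lifter 100 top med mm 51.2 expect 51 slope deg [-1.   2.2] centre [0.6305 0.0369]
charger 220 top med mm 41.5 expect 41 slope deg [ 2.7 -0.3] centre [ 0.6514 -0.0449]
pot 111 top med mm 45.5 expect 45 slope deg [2.  1.6] centre [0.5076 0.0012]
driver 201 top med mm 31.1 expect 31 slope deg [2.3 1.2] centre [ 0.5425 -0.0786]
```

```bash
python3 -c "
from bench import ctrl
print(ctrl.close_job())"
```

```text
the job is handed in; nothing more can be done
None
```

The kit is packed and handed in after about 24 s of robot time: driver, small pot, small charger (pins up) and lifter (grip up) each rest flat in their pockets by a depth check, and I left the larger pot and charger untouched.

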